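# Reload the analyser: reagent bottles into the loading rack in reverse order

## Task

Move the four reagent bottles from the aluminium tray into the grey loading rack, one in each pocket and in reverse order: the bottle next to the tray's blue end goes into the pocket farthest from the rack's blue end, the next one into the pocket beside that, and so on, until the bottle farthest from the tray's blue end stands next to the rack's blue end. Every bottle must end standing upright on its pocket's floor, let go of; never tip a bottle over on the way, and leave the tip box, the jar and the white cup where they are.

Things in the scene. Friction and masses are not known exactly. Their poses are not given: they have to be found in the camera images.
- tray: fixed aluminium tray: plate 74 x 250 mm, 6 mm thick, with a row of four coloured cups at y = -90, -30, +30, +90 mm (x = 0) in its frame. A blue block, 22 mm high, closes its +y end, centred 136 mm from the origin. Origin: centre of its underside, on the deck; y along the row, z up. Turned at most 10 degrees: the blue end is towards the robot's left.
- rack: fixed grey rack, 64 x 250 mm, four pockets centred at y = -90, -30, +30, +90 mm (x = 0) in its frame, each 54 (x) by 50 mm (y) inside; floor 6 mm, wall tops 20 mm above the deck. Blue block, 22 mm high, at its +y end (robot's left). Origin: centre of its underside, on the deck; z up. Turned at most 10 degrees; nearer or farther than the tray, rows 160 to 230 mm apart.
- red_mid (a point): centre, half-way up, of the loose white bottle with the red cap: square body 34 x 34 mm, 62 mm high; cap 31 mm across; 84 mm high in all, this point 42 mm above its underside; about 90 g. z up to the cap, x and y square to the sides, which start within 6 degrees of the tray's axes. Neighbours stand 60 mm apart: fingers best close across the row (tray x).
- yellow_mid (a point): centre, half-way up, of the loose white bottle with the yellow cap: square body 34 x 34 mm, 62 mm high; cap 31 mm across; 84 mm high in all, this point 42 mm above its underside; about 90 g. z up to the cap, x and y square to the sides, which start within 6 degrees of the tray's axes. Neighbours stand 60 mm apart: fingers best close across the row (tray x).
- green_mid (a point): centre, half-way up, of the loose white bottle with the green cap: square body 34 x 34 mm, 62 mm high; cap 31 mm across; 84 mm high in all, this point 42 mm above its underside; about 90 g. z up to the cap, x and y square to the sides, which start within 6 degrees of the tray's axes. Neighbours stand 60 mm apart: fingers best close across the row (tray x).
- black_mid (a point): centre, half-way up, of the loose white bottle with the black cap: square body 34 x 34 mm, 62 mm high; cap 31 mm across; 84 mm high in all, this point 42 mm above its underside; about 90 g. z up to the cap, x and y square to the sides, which start within 6 degrees of the tray's axes. Neighbours stand 60 mm apart: fingers best close across the row (tray x).
- cup_red: red square cup fixed on the tray, in which the bottle with the red cap stands at the start: 48 mm outside, 40 mm inside, 10 mm high, floor 4 mm thick (10 mm above the deck). Origin: centre of its underside, 6 mm above the deck; axes as the tray's. It stays there and so shows which place on the tray that bottle came from.
- cup_yellow: yellow square cup fixed on the tray, in which the bottle with the yellow cap stands at the start: 48 mm outside, 40 mm inside, 10 mm high, floor 4 mm thick (10 mm above the deck). Origin: centre of its underside, 6 mm above the deck; axes as the tray's. It stays there and so shows which place on the tray that bottle came from.
- cup_green: green square cup fixed on the tray, in which the bottle with the green cap stands at the start: 48 mm outside, 40 mm inside, 10 mm high, floor 4 mm thick (10 mm above the deck). Origin: centre of its underside, 6 mm above the deck; axes as the tray's. It stays there and so shows which place on the tray that bottle came from.
- cup_black: black square cup fixed on the tray, in which the bottle with the black cap stands at the start: 48 mm outside, 40 mm inside, 10 mm high, floor 4 mm thick (10 mm above the deck). Origin: centre of its underside, 6 mm above the deck; axes as the tray's. It stays there and so shows which place on the tray that bottle came from.
- tip_box: bystander: orange box of pipette tips, 85 x 115 x 60 mm, loose, to the left of the work. Origin: centre of its underside.
- jar: bystander: amber glass jar with a grey lid, 56 mm across, 70 mm high, loose, to the right of the work. Origin: centre of its underside.
- beaker: bystander: white open cup, 60 mm across, 60 mm high, loose, to the right of the work. Origin: centre of its underside.

How it is judged:
By the outcome, as a careful person would: the job done as asked, in the order asked, and still so for the second after the job is handed in, with the robot touching nothing.
It also fails if it takes over 104 s, if anything falls off the work surface, if the arm or the gripper's body presses on something with over 40 N, if the wrist force passes 120 N, or if a joint passes its speed limit or range.

## Robot

A 6-joint arm with a two-finger parallel gripper is mounted at the origin on the work surface. World frame = base frame: x ahead of the robot, y to its left, z up, the work surface at z = 0. Lengths are in m, angles in rad, forces in N, time in s.
With the tool pointing down it reaches from about 0.275 to 0.825 m from the base axis. Payload 4.9 kg.
Tool frame: the origin (TCP) lies on the centre line of the jaws, within the pads' length; the fingertips stand 22 mm ahead of it and the grasp point (between the pads) lies 3 mm ahead of it; z points along the fingers, y is the line along which they close (so a half turn about z gives the same grasp; the last joint's range is limited). The gripper opens to 85 mm and grips with 20 to 120 N. Pads are 22 mm wide; open, the fingers measure 114 mm over their backs; the gripper's body (76 mm by 85 mm) begins 54 mm behind the grasp point. The pads swing forward as they close: fully open they stand 13 mm farther back than shut.
Start: joints at [0.986, 0.326, -0.193, 1.052, 0, 1.437], TCP at [0.24, 0.495, 0.253] pointing down, gripper open.
Joint ranges: [-2.65, 2.65], [-0.97, 1.79], [-1.3, 1.35], [-1.93, 2.1], [-1.47, 1.37], [-3.14, 3.14]. Speed limits (rad/s): [2.57, 2.57, 3.14, 3.14, 3.14, 3.14].

## Interface

Orientations are given as a unit quaternion [x, y, z, w].
In Python, from station import sense, read_camera, camera_model, close_job gives the robot as it stands.
- The arm moves only by the tool play_rows, never from a script. Its argument "rows" is a list of rows, each a list of 7 numbers: the closure, from 0 (fully open) to 1 (shut), then the shift along the tool's x, y, z in units of 0.15 m (1.0 is 0.15 m), then the turn, a rotation vector about the tool's x, y, z in units of pi/2 rad (1.0 is pi/2 rad). A call has 1 to 20 rows; each row shifts and turns the commanded pose from where the row before left it, along the tool's axes as they then stand; what a row does not reach is not made up. A row lasts 1/8 s, in which the tool goes at most 62.5 mm and 10.7 degrees, less where a joint would pass 70% of its speed; a pose out of reach is approached as far as the arm can. A call with a number of a shift or a turn outside -1 to 1 is refused whole. A call with a gripper value outside its range is refused whole. The fingers move at their own pace and stop on an object; "grip_force" is the grip in N (left out, the last holds). Time passes only in rows, so rows that do not move let the fingers close. It gives the time, the measured TCP pose, the force, the opening and the grip force at its end, in the units of the state.
- sense(): the state, without advancing time (a new reading comes with each control period).
- read_camera(name): name is "side" or "top" or "wrist"; returns (picture, depth): 400x640x3 uint8, blue, green, red; 400x640 float32, m along the optical axis (not along the pixel's ray), 0 where there is no reading.
- camera_model(name): a dict with "fx", "fy", "cx", "cy" (pixels), "dist_coeffs" ([k1, k2, p1, p2, k3] as OpenCV has them; the pictures are not rectified), "world_to_cam" (4x4, takes a point from world to camera coordinates). Camera axes: x right, y up, looking along -z (the intrinsics and any distortion apply to the point x, -y, -z); pixel columns grow to the right and rows downward; lengths in m; the calibration is good to about 2 mm. A picture is of the moment at which its call begins: read the wrist's pose just before it. camera_model takes no time and is no camera call; for the wrist camera it gives the pose at the moment of the call.
- close_job(): hands the job in; it is judged then, once.
The state is a dict: "time": time; "joint_positions": joint angles; "qvel": joint speeds; "joint_torque": joint torques, N m; "tool_pos": TCP position; "tool_rot": TCP orientation; "contact_force": force on the tool from outside, world axes, zero at the start; "ft_torque": the same for the moment, N m; "opening": finger opening in m; "grip_force": force on a finger pad.
Only numpy, scipy, OpenCV 4.12 (cv2) and the standard library are available. Lean on these libraries where they do the work, as an engineer would, in place of code of your own. Each camera call takes 0.05 s, during which the arm holds its last target. There are 200 camera calls.

## Working session

There is one attempt and no reset: what is moved stays moved. The work goes in short steps, Python scripts to look and compute and a tool call to move; the robot and the scene stay as the last step left them, time stands still between calls to the robot, and variables do not carry over. Pictures are saved under pics/ and viewed, at most 14 in all, crops included, and the job is handed in when it is done.

Besides the shell and the picture viewer there is one more tool, called after "Emit:" in YAML: its name, and indented under it one key for each argument. play_rows: Moves the arm, as the interface text tells. Shifts and turns lie within -1 to 1; 1 stands for 0.15 m of shift or pi/2 rad of turn. Its arguments: {"type":"object","properties":{"rows":{"type":"array"},"grip_force":{"type":"number"}},"required":["rows"]}

```bash
ls; mkdir -p pics; python3 - <<'E'
from station import *
import cv2,numpy as np
s=sense();print(s)
for n in("top","side"):
    p,d=read_camera(n);cv2.imwrite(f"pics/{n}0.png",p);np.savez(f"{n}0.npz",p=p,d=d)
    m=camera_model(n);print(n,m)
E
```

```text
pics
{'time': 0.0, 'joint_positions': array([ 9.85789408e-01,  3.26943849e-01, -1.93600606e-01,  1.05200902e+00,
        3.83769586e-05,  1.43658960e+00]), 'qvel': array([ 0.00027722, -0.00076092,  0.00058329, -0.00087748, -0.00025463,
       -0.00071904]), 'joint_torque': array([-4.95820514e-04, -4.43402445e+01,  2.62440044e+01,  1.54402008e-02,
       -1.08544609e-04,  1.77028930e-06]), 'tool_pos': array([0.23930127, 0.49459562, 0.25249548]), 'tool_rot': array([ 2.23496287e-01,  9.74704385e-01, -8.15625133e-04, -3.27137291e-04]), 'contact_force': array([0.72598811, 0.0070046 , 0.30156164]), 'ft_torque': array([ 0.02078237, -0.02195115, -0.00841361]), 'grip_force': 0.0, 'opening': 0.08566409573977789}
top {'fx': 390.64082271340544, 'fy': 390.64082271340544, 'cx': 321.4329616016798, 'cy': 196.7498318355596, 'dist_coeffs': array([-0.00778896,  0.        ,  0.        ,  0.        ,  0.        ]), 'world_to_cam': array([[-0.00691734, -0.99989179, -0.01298337,  0.02410361],
       [ 0.98107562, -0.00929844,  0.19340155, -0.55380454],
       [-0.19350135, -0.01139985,  0.98103378, -0.91549009],
       [ 0.        ,  0.        ,  0.        ,  1.        ]])}
side {'fx': 438.34572954045495, 'fy': 438.34572954045495, 'cx': 317.82691313326103, 'cy': 202.16669898719263, 'dist_coeffs': array([-0.00638456,  0.        ,  0.        ,  0.        ,  0.        ]), 'world_to_cam': array([[ 0.86617333, -0.49971651, -0.00521223, -0.46547402],
       [ 0.34636013,  0.59277241,  0.72708702, -0.25187095],
       [-0.36024773, -0.63158869,  0.68652553, -0.91489391],
       [ 0.        ,  0.        ,  0.        ,  1.        ]])}
```

View pics/top0.png

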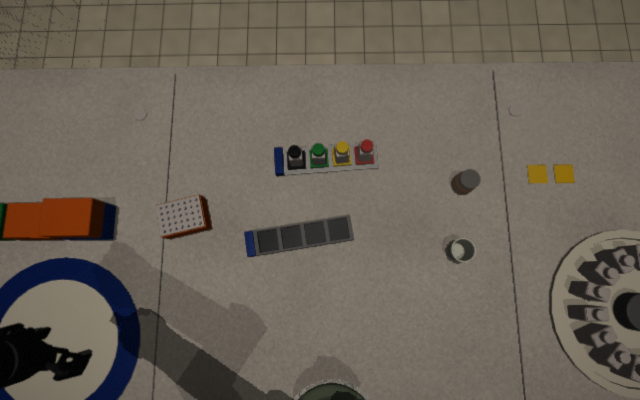

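View pics/side0.png

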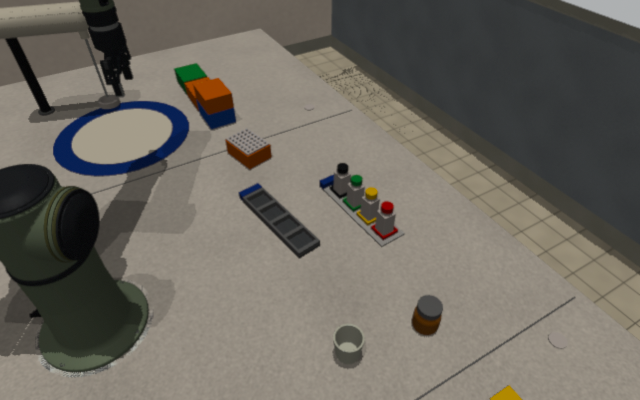

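The top view shows the tray with its blue end at (280,161), then the black (295,152), green (319,150), yellow (342,147) and red (367,146) caps. The rack is nearer the robot, with its blue end at (250,243) and pockets at about (267,240) to (340,231). The side view agrees with this.

```bash
cat > h.py <<'E'
import numpy as np,cv2
from station import *
def ray(m,uv,z):
    K=np.array([[m['fx'],0,m['cx']],[0,m['fy'],m['cy']],[0,0,1]])
    n=cv2.undistortPoints(np.float64(uv).reshape(-1,1,2),K,np.float64(m['dist_coeffs'])).reshape(-1,2)
    W=np.array(m['world_to_cam']);R=W[:3,:3];c=-R.T@W[:3,3]
    d=np.c_[n[:,0],-n[:,1],-np.ones(len(n))]@R
    return c+d*((z-c[2])/d[:,2])[:,None]
def blobs(mask,amin=30):
    n,l,s,c=cv2.connectedComponentsWithStats(mask.astype(np.uint8))
    return [(s[i,4],c[i],s[i,:4],(l==i)) for i in range(1,n) if s[i,4]>=amin]
E
python3 - <<'E'
from h import *
z=np.load("top0.npz");p=z['p'];hsv=cv2.cvtColor(p,cv2.COLOR_BGR2HSV).astype(int);H,S,V=hsv[...,0],hsv[...,1],hsv[...,2]
m=camera_model("top");roi=np.zeros(p.shape[:2],bool);roi[130:265,235:385]=1
def box(mask,z):
    q=np.argwhere(mask)[:,::-1];w=ray(m,q,z);c,sz,a=cv2.minAreaRect(np.float32(w[:,:2]*1000));return np.round(c),np.round(sz),round(a,1)
for b in blobs(roi&(H>105)&(H<130)&(S>150)):print("blue",b[0],b[1],box(b[3],.022))
for n,lo,hi in(("yel",20,32),("grn",45,85),("red",0,6)):
  for b in blobs(roi&(H>=lo)&(H<=hi)&(S>150)&(V>60),20):print(n,b[0],b[1],b[2],ray(m,[b[1]],.09)[0])
for b in blobs(roi&(S<60)&(V<85),30):print("dark",b[0],b[1],b[2],box(b[3],.006),ray(m,[b[1]],.006)[0])
for x in (258,290,330):print(p[236,x],end='')
E
```

```text
blue 197 [278.51269036 160.93401015] (array([657., 132.]), array([71., 18.]), 0.9)
blue 172 [249.65697674 243.47093023] (array([442., 201.]), array([60., 18.]), 8.2)
yel 125 [342.192 147.328] [336 142  14  12] [ 0.66979177 -0.03253477  0.09      ]
yel 97 [339.6185567  160.08247423] [332 148  19  18] [ 0.63742428 -0.02571778  0.09      ]
grn 88 [317.80681818 148.76136364] [313 144  11  10] [0.66678948 0.02720575 0.09      ]
grn 30 [316.76666667 164.8       ] [311 161  17   6] [0.62612191 0.02994022 0.09      ]
red 103 [366.44660194 145.11650485] [361 140  12  11] [ 0.67479903 -0.09201247  0.09      ]
red 62 [360.29032258 157.74193548] [355 147  19  17] [ 0.64280471 -0.07610247  0.09      ]
dark 399 [295.73433584 157.86215539] [287 145  19  25] (array([672.,  87.]), array([67., 48.]), 0.1) [0.66969546 0.0878402  0.006     ]
dark 110 [363.60909091 155.1       ] [358 144  15  17] (array([684., -97.]), array([37., 44.]), 88.6) [ 0.67538383 -0.09287867  0.006     ]
dark 75 [342.18666667 157.92      ] [336 152  13  11] (array([669., -36.]), array([21., 34.]), 20.1) [ 0.66819331 -0.03577807  0.006     ]
dark 75 [318.24 160.44] [312 158  13   6] (array([662.,  29.]), array([32., 14.]), 89.4) [0.66191873 0.02793488 0.006     ]
dark 2543 [302.38615808 235.18600079] [250 215 104  42] (array([463.,  74.]), array([ 67., 264.]), 8.4) [0.46365245 0.06959402 0.006     ]
[26 27 27][40 42 42][46 47 49]
```

```bash
cat >> h.py <<'E'
from scipy.spatial.transform import Rotation as Ro
def go(t,phi_deg,half=0):
    """shift (tool axes, unit) after turn; turn (tool axes, unit). phi=world angle of tool y"""
    s=sense();R=Ro.from_quat(s['tool_rot']);f=np.radians(phi_deg)
    y=np.array([np.cos(f),np.sin(f),0]);z=np.array([0,0,-1.]);x=np.cross(y,z)
    G=Ro.from_matrix(np.c_[x,y,z])
    print("t %.2f"%s['time'],"pos",np.round(s['tool_pos'],4),"turn",np.round((R.inv()*G).as_rotvec()/(np.pi/2),4),"shift",np.round(G.inv().apply(np.array(t)-s['tool_pos'])/.15,3))
E
python3 - <<'E'
from h import *
s=sense();R=Ro.from_quat(s['tool_rot']).as_matrix();T=np.eye(4);T[:3,:3]=R;T[:3,3]=s['tool_pos']
m=camera_model("wrist");print(np.round(m['world_to_cam']@T,3),m['fx'],m['cx'],m['cy'])
go([.60,.0,.25],4)
E
```

```text
[[-0.     1.    -0.001  0.001]
 [ 0.953  0.001  0.303 -0.037]
 [ 0.303 -0.001 -0.953 -0.139]
 [ 0.     0.     0.     1.   ]] 303.2228439640903 318.3388182434238 203.1114342886509
t 0.10 pos [0.2394 0.4947 0.2526] turn [-1.000e-03  4.000e-04  6.686e-01] shift [-3.457  2.168  0.017]
```

Emit:
play_rows:
  rows:
    - [0,0,0,0,0,0,0.1115]
    - [0,0,0,0,0,0,0.1115]
    - [0,0,0,0,0,0,0.1115]
    - [0,0,0,0,0,0,0.1115]
    - [0,0,0,0,0,0,0.1115]
    - [0,0,0,0,0,0,0.1115]
    - [0,-0.248,0.164,0,0,0,0]
    - [0,-0.248,0.164,0,0,0,0]
    - [0,-0.248,0.164,0,0,0,0]
    - [0,-0.248,0.164,0,0,0,0]
    - [0,-0.248,0.164,0,0,0,0]
    - [0,-0.248,0.164,0,0,0,0]
    - [0,-0.248,0.164,0,0,0,0]
    - [0,-0.248,0.164,0,0,0,0]
    - [0,-0.248,0.164,0,0,0,0]
    - [0,-0.248,0.164,0,0,0,0]
    - [0,-0.248,0.164,0,0,0,0]
    - [0,-0.248,0.164,0,0,0,0]
    - [0,0,0,0,0,0,0]
    - [0,0,0,0,0,0,0]

```text
time: 2.6
tool_pos: [0.5642, 0.0703, 0.2527]
tool_rot: [0.682, 0.731, -0.0, -0.001]
contact_force: [-0.6, -0.1, -0.4]
opening: 0.0852
grip_force: 0.0
```

```bash
python3 - <<'E'
from h import *
import pickle
go([.565,.07,.25],4)
m=camera_model("wrist");p,d=read_camera("wrist");cv2.imwrite("pics/w1.png",p);pickle.dump((p,d,m),open("w1.pkl","wb"))
E
```

```text
t 2.60 pos [0.5642 0.0703 0.2527] turn [-0.001  -0.0003 -0.0006] shift [-0.003  0.005  0.018]
```

View pics/w1.png

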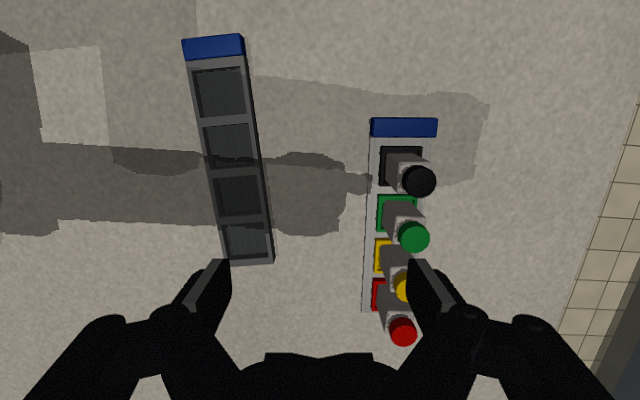

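The wrist view shows the rack's blue end at (213,45) and its four pockets at (219,93), (229,143), (238,195) and (246,242). The tray's blue end is at (404,125), with caps at black (419,182), green (414,237), yellow (405,288) and red (403,332). The yellow cap is partly hidden by a finger. I'll zoom in to get the edges.

```bash
python3 - <<'E'
import pickle,cv2
p,d,m=pickle.load(open("w1.pkl","rb"))
import numpy as np
a=cv2.resize(p[25:275,170:290],None,fx=2.4,fy=2.4,interpolation=cv2.INTER_CUBIC)
b=cv2.resize(p[105:355,350:450],None,fx=2.4,fy=2.4,interpolation=cv2.INTER_CUBIC)
cv2.imwrite("pics/w1z.png",np.clip(np.hstack([a,b])*1.0*1.6,0,255).astype('uint8'))
E
```

```text
(no output)
```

View pics/w1z.png

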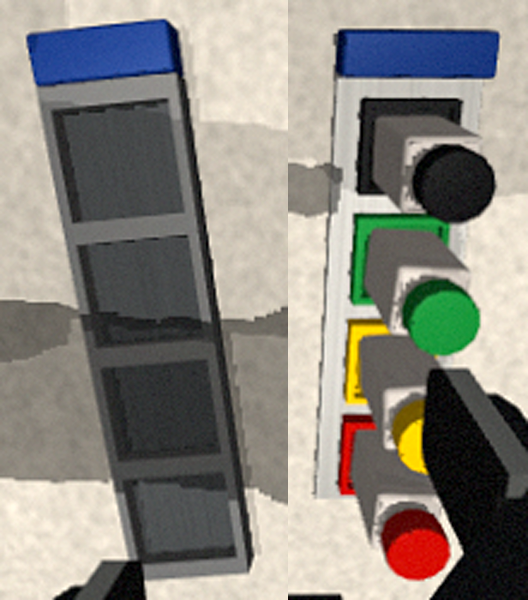

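The zoomed picture shows the rack's rim corners and each cup's left rim corners clearly, so I'll cast those onto their heights.

```bash
python3 - <<'E'
from h import *
import pickle
p,d,m=pickle.load(open("w1.pkl","rb"))
A=lambda q,z:ray(m,np.array(q)/2.4+[170,25],z)[:,:2]*1000
B=lambda q,z:ray(m,(np.array(q)-[288,0])/2.4+[350,105],z)[:,:2]*1000
p1=A([(52,110),(168,98),(78,226),(187,213)],.02);p4=A([(125,483),(225,472),(138,565),(238,557)],.02)
print(p1,p4);a,b=p1.mean(0),p4.mean(0)
an=lambda v:np.degrees(np.arctan2(-v[0],v[1]))
print("rack c1",a,"c4",b,"ctr",(a+b)/2,"len",np.linalg.norm(a-b),an(a-b))
names="black green yellow red".split()
L=B([(360,98),(358,192),(354,213),(350,303),(347,322),(344,402),(342,415),(340,493)],.016)
v=L[0]-L[-1];t=an(v);print("tray ang",t,"len",np.linalg.norm(v))
u=np.array([np.cos(np.radians(t)),np.sin(np.radians(t))])
for i,n in enumerate(names):print(n,"cup",L[2*i:2*i+2].mean(0)+24*u)
print("caps",B([(453,183),(441,316),(429,436),(416,545)],.094))
print(B([(340,30),(498,33)],.022))
# top-camera cross-check
mt=camera_model("top")
print("top caps",ray(mt,[(295,152),(317.8,148.8),(342.2,147.3),(366.4,145.1)],.09)[:,:2]*1000)
E
```

```text
[[418.01115221 176.18605443]
 [470.76304726 184.37359262]
 [427.94213916 125.6790916 ]
 [479.52778696 134.86624164]] [[446.9332915   -3.67625731]
 [499.35210819   6.18686236]
 [452.61192866 -51.45814053]
 [507.03236238 -42.66618903]]
rack c1 [449.0610314  155.27624507] c4 [476.48242268 -22.90343113] ctr [462.77172704  66.18640697] len 180.27736882838747 8.749031288102893
tray ang 4.574904115361586 len 228.12225976462466
black cup [659.4863922   87.44670197]
green cup [663.49465527  28.0387483 ]
yellow cup [667.63478373 -32.06187764]
red cup [672.47644763 -90.53325951]
caps [[657.86853416  86.81106846]
 [662.47940976  29.78131888]
 [666.82949605 -28.09716186]
 [670.45730901 -87.29442798]]
[[618.45605414 140.31544338]
 [692.7630604  144.42981421]]
top caps [[659.13840895  83.06078291]
 [666.69081883  27.22295563]
 [669.86323302 -32.55558903]
 [674.84260284 -91.89970744]]
```

```bash
python3 -c "
from h import *
go([.659,.087,.18],4.3)"
```

```text
t 2.65 pos [0.5641 0.0708 0.2529] turn [-0.0008 -0.0003 -0.0033] shift [0.06  0.639 0.486]
```

Emit:
play_rows:
  rows:
    - [0,0.015,0.16,0.12,0,0,-0.003]
    - [0,0.015,0.16,0.12,0,0,0]
    - [0,0.015,0.16,0.12,0,0,0]
    - [0,0.015,0.16,0.12,0,0,0]
    - [0,0,0,0,0,0,0]
    - [0,0,0,0.14,0,0,0]
    - [0,0,0,0.14,0,0,0]
    - [0,0,0,0.14,0,0,0]
    - [0,0,0,0.14,0,0,0]
    - [0,0,0,0.14,0,0,0]
    - [0,0,0,0.13,0,0,0]
    - [0,0,0,0,0,0,0]
    - [0,0,0,0,0,0,0]
  grip_force: 40

```text
time: 4.28
tool_pos: [0.6604, 0.0862, 0.0577]
tool_rot: [0.68, 0.733, 0.0, 0.0]
contact_force: [0.0, -0.5, 0.3]
opening: 0.0854
grip_force: 0.0
```

```bash
python3 -c "
from h import *
go([.659,.087,.056],4.3)
p,d=read_camera('side');cv2.imwrite('pics/s2.png',cv2.resize(p[80:260,220:460],None,fx=2,fy=2))"
```

```text
t 4.28 pos [0.6604 0.0862 0.0577] turn [ 0.0006  0.0001 -0.0006] shift [ 0.006 -0.009  0.011]
```

View pics/s2.png

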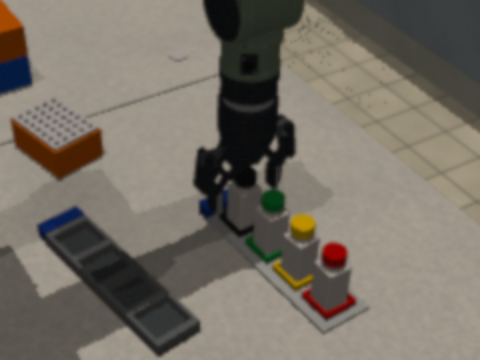

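The fingers straddle the black bottle in the side view, with black at about (240,195) in the crop. Closing and lifting.

Emit:
play_rows:
  rows:
    - [1,0,0,0,0,0,0]
    - [1,0,0,0,0,0,0]
    - [1,0,0,0,0,0,0]
    - [1,0,0,0,0,0,0]
    - [1,0,0,0,0,0,0]
    - [1,0,0,0,0,0,0]
    - [1,0,0,-0.07,0,0,0]
    - [1,0,0,-0.14,0,0,0]
    - [1,0,0,-0.14,0,0,0]
    - [1,0,0,-0.14,0,0,0]
    - [1,0,0,-0.14,0,0,0]
    - [1,0,0,-0.14,0,0,0]
    - [1,0,0,-0.07,0,0,0]
    - [1,0,0,0,0,0,0]
  grip_force: 40

```text
time: 6.08
tool_pos: [0.6603, 0.0861, 0.1834]
tool_rot: [0.681, 0.733, 0.0, 0.0]
contact_force: [-0.5, 0.7, -1.8]
opening: 0.0335
grip_force: 39.9
```

```bash
python3 - <<'E'
from h import *
import pickle
go([.4765,-.0229,.18],8.6)
m=camera_model("wrist");p,d=read_camera("wrist");pickle.dump((p,d,m),open("w2.pkl","wb"));cv2.imwrite("pics/w2.png",p)
E
```

```text
t 6.08 pos [0.6603 0.0861 0.1834] turn [ 0.0007  0.0001 -0.0485] shift [-0.535 -1.321  0.023]
```

View pics/w2.png

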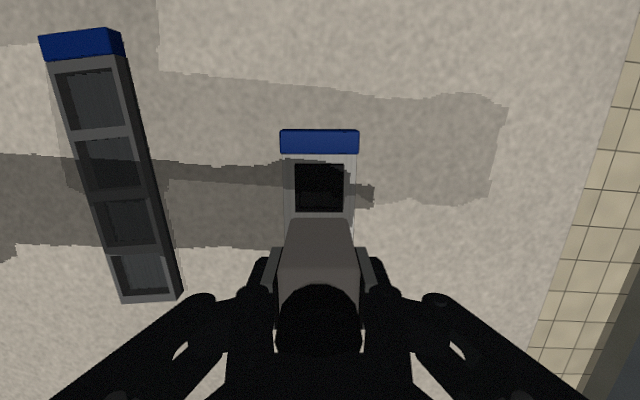

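The black bottle is held squarely between the pads, cap at (318,318), and its empty cup shows at (319,188). Moving to the far pocket.

Emit:
play_rows:
  rows:
    - [1,0,0,0,0,0,-0.0485]
    - [1,-0.107,-0.264,0,0,0,0]
    - [1,-0.107,-0.264,0,0,0,0]
    - [1,-0.107,-0.264,0,0,0,0]
    - [1,-0.107,-0.264,0,0,0,0]
    - [1,-0.107,-0.264,0.023,0,0,0]
    - [1,0,0,0,0,0,0]
    - [1,0,0,0.15,0,0,0]
    - [1,0,0,0.15,0,0,0]
    - [1,0,0,0.15,0,0,0]
    - [1,0,0,0.15,0,0,0]
    - [1,0,0,0.1,0,0,0]
    - [1,0,0,0,0,0,0]
    - [1,0,0,0,0,0,0]

```text
time: 7.88
tool_pos: [0.4769, -0.0227, 0.0745]
tool_rot: [0.652, 0.758, 0.0, 0.0]
contact_force: [-0.3, 0.6, -1.1]
opening: 0.0333
grip_force: 40.5
```

```bash
python3 - <<'E'
from h import *
import pickle
go([.4765,-.0229,.0545],8.6)
p,d=read_camera("wrist");q,d=read_camera('side');cv2.imwrite('pics/s3.png',np.hstack([cv2.resize(q[140:290,200:360],(427,400)),p[:,150:500]]))
E
```

```text
t 7.88 pos [ 0.4769 -0.0227  0.0745] turn [0.0003 0.     0.0002] shift [-0.001 -0.003  0.133]
```

View pics/s3.png

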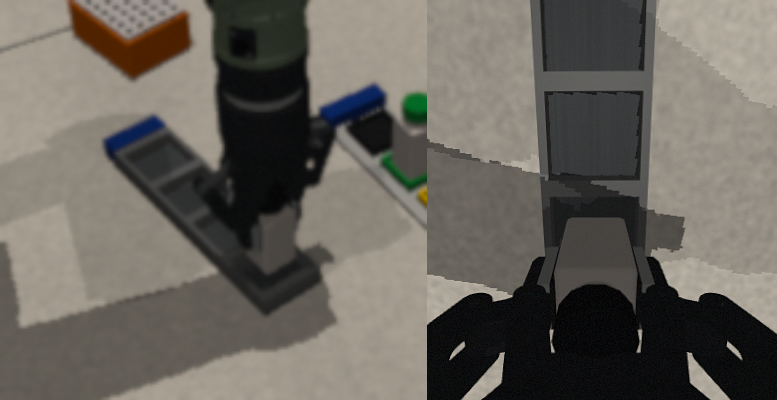

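The bottle is centred over the far pocket in both views. Lowering the rest of the way.

Emit:
play_rows:
  rows:
    - [1,0,0,0.05,0,0,0]
    - [1,0,0,0.04,0,0,0]
    - [1,0,0,0.03,0,0,0]
    - [1,0,0,0.012,0,0,0]
    - [1,0,0,0,0,0,0]

```text
time: 8.6
tool_pos: [0.4762, -0.0228, 0.0544]
tool_rot: [0.652, 0.758, -0.0, -0.0]
contact_force: [1.1, 1.3, -2.5]
opening: 0.0335
grip_force: 40.5
```

Emit:
play_rows:
  rows:
    - [1,0,0,0.006,0,0,0]
    - [1,0,0,0,0,0,0]
    - [1,0,0,0,0,0,0]

```text
time: 8.98
tool_pos: [0.4763, -0.0229, 0.0537]
tool_rot: [0.652, 0.758, 0.0, 0.0]
contact_force: [0.8, 0.6, -1.6]
opening: 0.0334
grip_force: 40.5
```

Emit:
play_rows:
  rows:
    - [0.7,0,0,0,0,0,0]
    - [0.4,0,0,0,0,0,0]
    - [0,0,0,0,0,0,0]
    - [0,0,0,0,0,0,0]
    - [0,0,0,0,0,0,0]
    - [0,0,0,-0.08,0,0,0]
    - [0,0,0,-0.16,0,0,0]
    - [0,0,0,-0.16,0,0,0]
    - [0,0,0,-0.16,0,0,0]
    - [0,0,0,-0.16,0,0,0]
    - [0,0,0,-0.13,0,0,0]
    - [0,0,0,0,0,0,0.048]
    - [0,0.05,0.2535,0,0,0,0]
    - [0,0.05,0.2535,0,0,0,0]
    - [0,0.05,0.2535,0,0,0,0]
    - [0,0.05,0.2535,0,0,0,0]
    - [0,0.05,0.2535,0,0,0,0]
    - [0,0,0,0,0,0,0]

```text
time: 11.22
tool_pos: [0.6649, 0.0293, 0.1813]
tool_rot: [0.68, 0.733, 0.0, 0.0]
contact_force: [-0.6, -0.7, 0.1]
opening: 0.0854
grip_force: 0.0
```

```bash
python3 - <<'E'
from h import *
go([.663,.029,.0575],4.3)
p,d=read_camera("wrist");q,d=read_camera('side');cv2.imwrite('pics/s4.png',np.hstack([cv2.resize(q[140:290,200:360],(427,400)),p[:,150:500]]))
E
```

```text
t 11.22 pos [0.6649 0.0293 0.1813] turn [0.0008 0.0001 0.0004] shift [-0.001 -0.013  0.825]
```

View pics/s4.png

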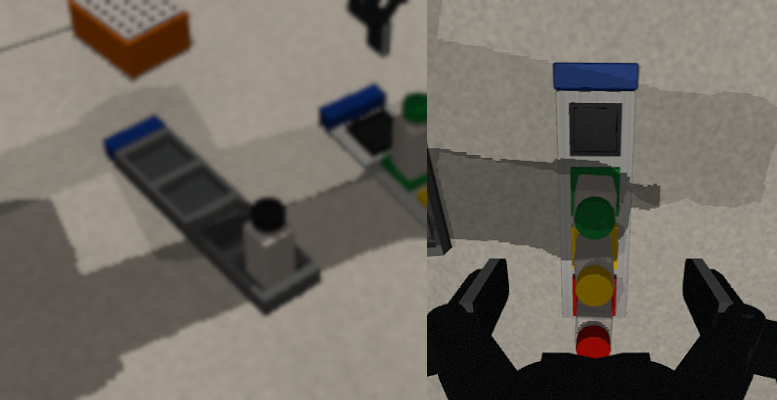

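Black stands upright in the far pocket at (268,240). The other three bottles still stand in their cups, and the gripper is centred across green at (595,217).

Emit:
play_rows:
  rows:
    - [0,0,-0.013,0.13,0,0,0]
    - [0,0,0,0.15,0,0,0]
    - [0,0,0,0.15,0,0,0]
    - [0,0,0,0.15,0,0,0]
    - [0,0,0,0.15,0,0,0]
    - [0,0,0,0.095,0,0,0]
    - [0,0,0,0,0,0,0]
    - [1,0,0,0,0,0,0]
    - [1,0,0,0,0,0,0]
    - [1,0,0,0,0,0,0]
    - [1,0,0,0,0,0,0]
    - [1,0,0,0,0,0,0]
    - [1,0,0,0,0,0,0]

```text
time: 12.95
tool_pos: [0.662, 0.0286, 0.0583]
tool_rot: [0.68, 0.733, 0.001, 0.001]
contact_force: [0.5, 0.1, 5.8]
opening: 0.0333
grip_force: 41.2
```

Emit:
play_rows:
  rows:
    - [1,0,0,-0.08,0,0,0]
    - [1,0,0,-0.16,0,0,0]
    - [1,0,0,-0.16,0,0,0]
    - [1,0,0,-0.16,0,0,0]
    - [1,0,0,-0.16,0,0,0]
    - [1,0,0,-0.12,0,0,0]
    - [1,0,0,0,0,0,0]

```text
time: 13.82
tool_pos: [0.6614, 0.0285, 0.1847]
tool_rot: [0.68, 0.733, 0.0, 0.001]
contact_force: [0.6, -0.0, -1.4]
opening: 0.0336
grip_force: 41.5
```

```bash
python3 - <<'E'
from h import *
go([.4673,.0365,.0745],8.6)
E
```

```text
t 13.82 pos [0.6614 0.0285 0.1847] turn [ 0.0009  0.0003 -0.048 ] shift [ 0.246 -1.272  0.735]
```

Emit:
play_rows:
  rows:
    - [1,0,0,0,0,0,-0.048]
    - [1,0.049,-0.2545,0,0,0,0]
    - [1,0.049,-0.2545,0,0,0,0]
    - [1,0.049,-0.2545,0,0,0,0]
    - [1,0.049,-0.2545,0,0,0,0]
    - [1,0.05,-0.2545,0,0,0,0]
    - [1,0,0,0,0,0,0]
    - [1,0,0,0.15,0,0,0]
    - [1,0,0,0.15,0,0,0]
    - [1,0,0,0.15,0,0,0]
    - [1,0,0,0.15,0,0,0]
    - [1,0,0,0.12,0,0,0]
    - [1,0,0,0,0,0,0]
    - [1,0,0,0,0,0,0]

```text
time: 15.58
tool_pos: [0.4674, 0.0364, 0.0755]
tool_rot: [0.652, 0.758, 0.0, 0.0]
contact_force: [1.0, -0.2, -0.7]
opening: 0.0339
grip_force: 41.6
```

```bash
python3 - <<'E'
from h import *
go([.4673,.0365,.0545],8.6)
p,d=read_camera("wrist");q,d=read_camera('side');cv2.imwrite('pics/s5.png',np.hstack([cv2.resize(q[140:290,200:360],(427,400)),p[:,150:500]]))
E
```

```text
t 15.57 pos [0.4674 0.0364 0.0755] turn [ 0.0001  0.     -0.0001] shift [ 0.    -0.001  0.14 ]
```

View pics/s5.png

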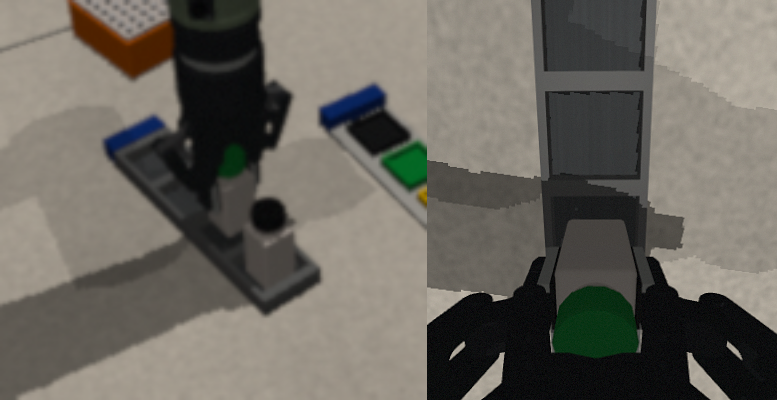

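Green is centred over its pocket beside the black bottle.

Emit:
play_rows:
  rows:
    - [1,0,0,0.05,0,0,0]
    - [1,0,0,0.05,0,0,0]
    - [1,0,0,0.03,0,0,0]
    - [1,0,0,0.013,0,0,0]
    - [1,0,0,0,0,0,0]
    - [1,0,0,0,0,0,0]

```text
time: 16.42
tool_pos: [0.4664, 0.0365, 0.0542]
tool_rot: [0.652, 0.758, -0.0, -0.0]
contact_force: [-2.0, -0.1, 5.2]
opening: 0.0336
grip_force: 42.4
```

Emit:
play_rows:
  rows:
    - [0.7,0,0,0,0,0,0]
    - [0.4,0,0,0,0,0,0]
    - [0,0,0,0,0,0,0]
    - [0,0,0,0,0,0,0]
    - [0,0,0,0,0,0,0]
    - [0,0,0,-0.08,0,0,0]
    - [0,0,0,-0.16,0,0,0]
    - [0,0,0,-0.16,0,0,0]
    - [0,0,0,-0.16,0,0,0]
    - [0,0,0,-0.16,0,0,0]
    - [0,0,0,-0.13,0,0,0]
    - [0,0,0,0,0,0,0.048]
    - [0,-0.108,0.2585,0,0,0,0]
    - [0,-0.108,0.2585,0,0,0,0]
    - [0,-0.108,0.2585,0,0,0,0]
    - [0,-0.108,0.2585,0,0,0,0]
    - [0,-0.108,0.2585,0,0,0,0]
    - [0,0,0,0,0,0,0]

```text
time: 18.68
tool_pos: [0.6683, -0.031, 0.1814]
tool_rot: [0.681, 0.733, 0.0, 0.001]
contact_force: [-0.6, 0.1, -0.8]
opening: 0.0852
grip_force: 0.0
```

```bash
python3 - <<'E'
from h import *
go([.667,-.030,.0575],4.3)
m=camera_model("wrist");p,d=read_camera("wrist");q,d=read_camera('side');cv2.imwrite('pics/s6.png',np.hstack([cv2.resize(q[140:290,200:360],(427,400)),p[:,150:500]]))
hsv=cv2.cvtColor(p,cv2.COLOR_BGR2HSV).astype(int);H,S,V=hsv[...,0],hsv[...,1],hsv[...,2]
for b in blobs((H>18)&(H<34)&(S>150)&(V>40),100):print(b[:3],ray(m,[b[1]],.094))
E
```

```text
t 18.68 pos [ 0.6683 -0.031   0.1814] turn [ 0.0009  0.0003 -0.0011] shift [ 0.007 -0.008  0.826]
(np.int32(2098), array([318.87225929, 203.53336511]), array([294, 166,  50,  72], dtype=int32)) [[ 0.66749942 -0.02063966  0.094     ]]
```

View pics/s6.png

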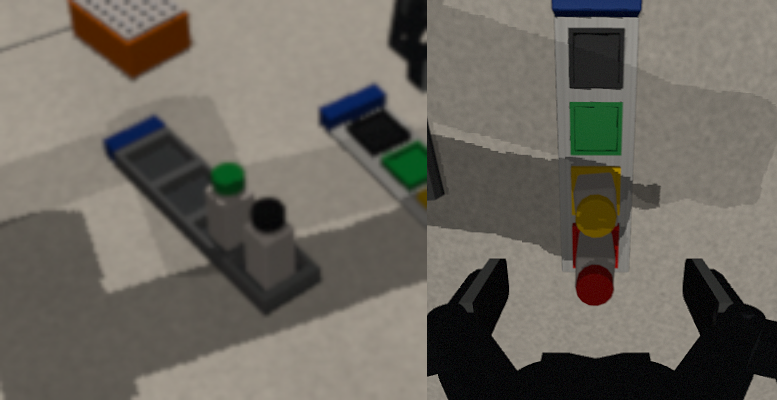

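Green and black both stand in the rack. Yellow at (595,216) is centred between the fingers, so I'll pick it.

Emit:
play_rows:
  rows:
    - [0,0.006,-0.008,0.13,0,0,0]
    - [0,0,0,0.15,0,0,0]
    - [0,0,0,0.15,0,0,0]
    - [0,0,0,0.15,0,0,0]
    - [0,0,0,0.15,0,0,0]
    - [0,0,0,0.095,0,0,0]
    - [0,0,0,0,0,0,0]
    - [1,0,0,0,0,0,0]
    - [1,0,0,0,0,0,0]
    - [1,0,0,0,0,0,0]
    - [1,0,0,0,0,0,0]
    - [1,0,0,0,0,0,0]
    - [1,0,0,0,0,0,0]

```text
time: 20.4
tool_pos: [0.6657, -0.0291, 0.0586]
tool_rot: [0.68, 0.733, 0.001, 0.001]
contact_force: [-0.0, 0.0, 4.7]
opening: 0.0334
grip_force: 42.7
```

Emit:
play_rows:
  rows:
    - [1,0,0,-0.08,0,0,0]
    - [1,0,0,-0.16,0,0,0]
    - [1,0,0,-0.16,0,0,0]
    - [1,0,0,-0.16,0,0,0]
    - [1,0,0,-0.16,0,0,0]
    - [1,0,0,-0.12,0,0,0]
    - [1,0,0,0,0,0,0]

```text
time: 21.28
tool_pos: [0.6653, -0.0291, 0.1852]
tool_rot: [0.68, 0.733, 0.0, 0.001]
contact_force: [-0.4, -0.1, -1.5]
opening: 0.0331
grip_force: 42.2
```

```bash
python3 - <<'E'
from h import *
go([.4582,.0959,.0745],8.6)
E
```

```text
t 21.27 pos [ 0.6653 -0.0291  0.1852] turn [ 0.001   0.0004 -0.048 ] shift [ 1.03  -1.241  0.738]
```

Emit:
play_rows:
  rows:
    - [1,0,0,0,0,0,-0.048]
    - [1,0.172,-0.207,0,0,0,0]
    - [1,0.172,-0.207,0,0,0,0]
    - [1,0.172,-0.207,0,0,0,0]
    - [1,0.172,-0.207,0,0,0,0]
    - [1,0.171,-0.207,0,0,0,0]
    - [1,0.171,-0.206,0,0,0,0]
    - [1,0,0,0,0,0,0]
    - [1,0,0,0.15,0,0,0]
    - [1,0,0,0.15,0,0,0]
    - [1,0,0,0.15,0,0,0]
    - [1,0,0,0.15,0,0,0]
    - [1,0,0,0.12,0,0,0]
    - [1,0,0,0,0,0,0]
    - [1,0,0,0,0,0,0]

```text
time: 23.15
tool_pos: [0.4583, 0.0957, 0.0759]
tool_rot: [0.652, 0.758, -0.0, 0.0]
contact_force: [0.1, 1.0, -1.1]
opening: 0.0333
grip_force: 42.2
```

```bash
python3 - <<'E'
from h import *
go([.4582,.0959,.0545],8.6)
p,d=read_camera("wrist");q,d=read_camera('side');cv2.imwrite('pics/s7.png',np.hstack([cv2.resize(q[140:290,200:360],(427,400)),p[:,150:500]]))
E
```

```text
t 23.15 pos [0.4583 0.0957 0.0759] turn [ 0.0001  0.0001 -0.0003] shift [ 0.001 -0.001  0.142]
```

View pics/s7.png

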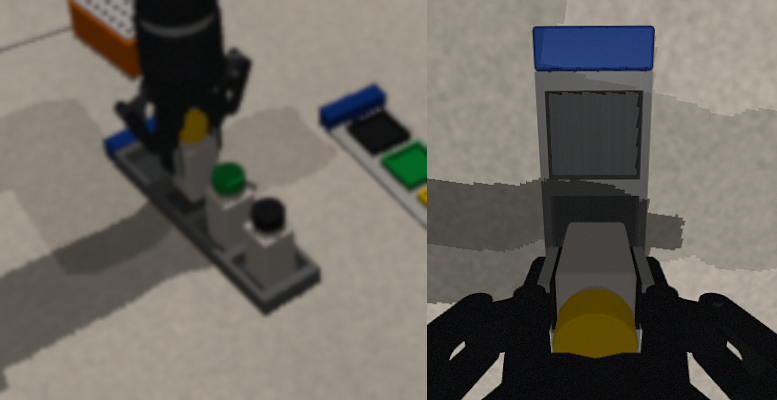

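Yellow is centred over its pocket, with only the pocket by the blue block left free.

Emit:
play_rows:
  rows:
    - [1,0,0,0.05,0,0,0]
    - [1,0,0,0.05,0,0,0]
    - [1,0,0,0.03,0,0,0]
    - [1,0,0,0.013,0,0,0]
    - [1,0,0,0,0,0,0]
    - [1,0,0,0,0,0,0]

```text
time: 24.0
tool_pos: [0.4574, 0.0959, 0.0545]
tool_rot: [0.652, 0.758, -0.0, -0.0]
contact_force: [-2.3, -0.6, 5.0]
opening: 0.0336
grip_force: 42.8
```

Emit:
play_rows:
  rows:
    - [0.7,0,0,0,0,0,0]
    - [0.4,0,0,0,0,0,0]
    - [0,0,0,0,0,0,0]
    - [0,0,0,0,0,0,0]
    - [0,0,0,0,0,0,0]
    - [0,0,0,-0.08,0,0,0]
    - [0,0,0,-0.16,0,0,0]
    - [0,0,0,-0.16,0,0,0]
    - [0,0,0,-0.16,0,0,0]
    - [0,0,0,-0.16,0,0,0]
    - [0,0,0,-0.13,0,0,0]
    - [0,0,0,0,0,0,0.048]
    - [0,-0.191,0.189,0,0,0,0]
    - [0,-0.191,0.189,0,0,0,0]
    - [0,-0.191,0.189,0,0,0,0]
    - [0,-0.191,0.189,0,0,0,0]
    - [0,-0.19,0.189,0,0,0,0]
    - [0,-0.19,0.189,0,0,0,0]
    - [0,-0.19,0.188,0,0,0,0]
    - [0,0,0,0,0,0,0]

```text
time: 26.5
tool_pos: [0.672, -0.091, 0.182]
tool_rot: [0.681, 0.732, 0.0, 0.001]
contact_force: [0.1, -0.5, -0.1]
opening: 0.0859
grip_force: 0.0
```

```bash
python3 - <<'E'
from h import *
go([.671,-.089,.0575],4.3)
p,d=read_camera("wrist");q,d=read_camera('side');cv2.imwrite('pics/s8.png',np.hstack([cv2.resize(q[140:290,200:360],(427,400)),p[:,150:500]]))
E
```

```text
t 26.50 pos [ 0.672 -0.091  0.182] turn [ 0.0008  0.0005 -0.0018] shift [ 0.014 -0.006  0.83 ]
```

View pics/s8.png

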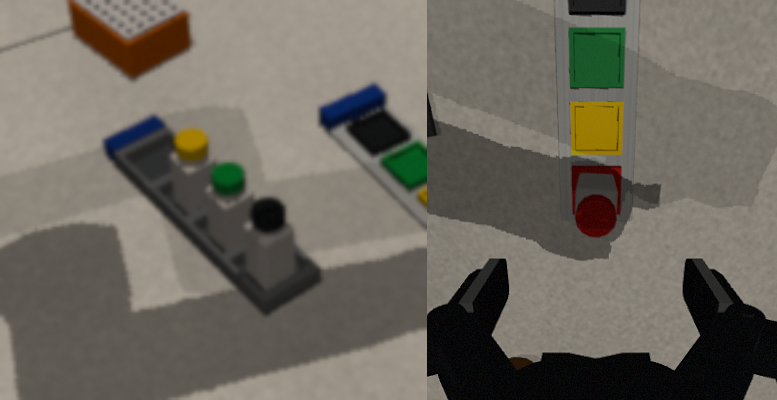

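Three bottles stand in the rack. Red at (596,215) is centred between the fingers.

Emit:
play_rows:
  rows:
    - [0,0.01,-0.006,0.135,0,0,0]
    - [0,0,0,0.15,0,0,0]
    - [0,0,0,0.15,0,0,0]
    - [0,0,0,0.15,0,0,0]
    - [0,0,0,0.15,0,0,0]
    - [0,0,0,0.095,0,0,0]
    - [0,0,0,0,0,0,0]
    - [1,0,0,0,0,0,0]
    - [1,0,0,0,0,0,0]
    - [1,0,0,0,0,0,0]
    - [1,0,0,0,0,0,0]
    - [1,0,0,0,0,0,0]
    - [1,0,0,0,0,0,0]

```text
time: 28.22
tool_pos: [0.6702, -0.0875, 0.0582]
tool_rot: [0.68, 0.733, 0.0, 0.001]
contact_force: [0.4, 0.0, 4.9]
opening: 0.0335
grip_force: 40.6
```

Emit:
play_rows:
  rows:
    - [1,0,0,-0.08,0,0,0]
    - [1,0,0,-0.16,0,0,0]
    - [1,0,0,-0.16,0,0,0]
    - [1,0,0,-0.16,0,0,0]
    - [1,0,0,-0.16,0,0,0]
    - [1,0,0,-0.12,0,0,0]
    - [1,0,0,0,0,0,0]

```text
time: 29.1
tool_pos: [0.6702, -0.0876, 0.1848]
tool_rot: [0.68, 0.733, 0.001, 0.001]
contact_force: [0.5, -0.2, -0.8]
opening: 0.0341
grip_force: 41.3
```

```bash
python3 - <<'E'
from h import *
go([.4491,.1553,.0745],8.6)
E
```

```text
t 29.10 pos [ 0.6702 -0.0876  0.1848] turn [ 0.0014  0.0006 -0.048 ] shift [ 1.821 -1.215  0.735]
```

Emit:
play_rows:
  rows:
    - [1,0,0,0,0,0,-0.048]
    - [1,0.228,-0.152,0,0,0,0]
    - [1,0.228,-0.152,0,0,0,0]
    - [1,0.228,-0.152,0,0,0,0]
    - [1,0.228,-0.152,0,0,0,0]
    - [1,0.228,-0.152,0,0,0,0]
    - [1,0.227,-0.152,0,0,0,0]
    - [1,0.227,-0.152,0,0,0,0]
    - [1,0.227,-0.151,0,0,0,0]
    - [1,0,0,0,0,0,0]
    - [1,0,0,0.15,0,0,0]
    - [1,0,0,0.15,0,0,0]
    - [1,0,0,0.15,0,0,0]
    - [1,0,0,0.15,0,0,0]
    - [1,0,0,0.12,0,0,0]
    - [1,0,0,0,0,0,0]
    - [1,0,0,0,0,0,0]

```text
time: 31.22
tool_pos: [0.4489, 0.1551, 0.0754]
tool_rot: [0.652, 0.758, -0.0, 0.0]
contact_force: [-0.2, 0.3, -1.0]
opening: 0.0333
grip_force: 41.3
```

```bash
python3 - <<'E'
from h import *
go([.4491,.1553,.0545],8.6)
p,d=read_camera("wrist");q,d=read_camera('side');cv2.imwrite('pics/s9.png',np.hstack([cv2.resize(q[140:290,200:360],(427,400)),p[:,150:500]]))
E
```

```text
t 31.23 pos [0.4489 0.1551 0.0754] turn [ 0.      0.0001 -0.0004] shift [0.001 0.001 0.139]
```

View pics/s9.png

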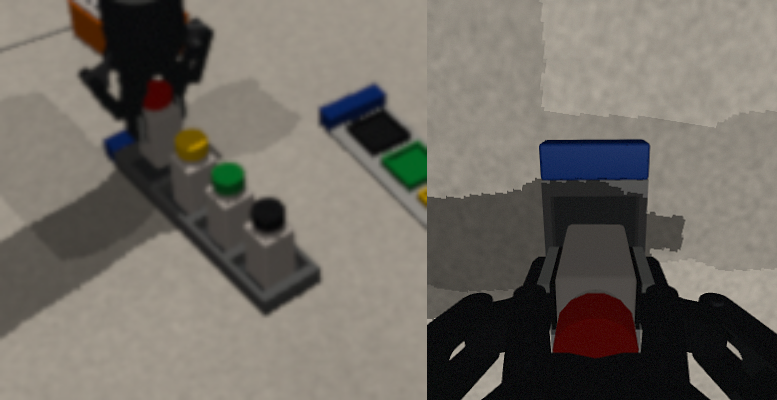

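Red is centred over the pocket by the blue block. Lowering, letting go and backing off upward.

Emit:
play_rows:
  rows:
    - [1,0,0,0.05,0,0,0]
    - [1,0,0,0.05,0,0,0]
    - [1,0,0,0.03,0,0,0]
    - [1,0,0,0.01,0,0,0]
    - [1,0,0,0,0,0,0]
    - [1,0,0,0,0,0,0]

```text
time: 32.08
tool_pos: [0.4486, 0.1555, 0.0542]
tool_rot: [0.652, 0.758, 0.0, 0.0]
contact_force: [-0.1, -0.7, -0.3]
opening: 0.0334
grip_force: 41.5
```

Emit:
play_rows:
  rows:
    - [0.7,0,0,0,0,0,0]
    - [0.4,0,0,0,0,0,0]
    - [0,0,0,0,0,0,0]
    - [0,0,0,0,0,0,0]
    - [0,0,0,0,0,0,0]
    - [0,0,0,-0.08,0,0,0]
    - [0,0,0,-0.16,0,0,0]
    - [0,0,0,-0.16,0,0,0]
    - [0,0,0,-0.16,0,0,0]
    - [0,0,0,-0.16,0,0,0]
    - [0,0,0,-0.16,0,0,0]
    - [0,0,0,-0.16,0,0,0]
    - [0,0,0,-0.1,0,0,0]
    - [0,0,0,0,0,0,0]
    - [0,0,0,0,0,0,0]

```text
time: 33.95
tool_pos: [0.4481, 0.1554, 0.225]
tool_rot: [0.652, 0.758, -0.0, -0.0]
contact_force: [0.4, 0.1, 0.2]
opening: 0.0852
grip_force: 0.0
```

```bash
python3 - <<'E'
from h import *
q,d=read_camera('side');cv2.imwrite('pics/s10.png',cv2.resize(q[100:360,190:460],None,fx=2.2,fy=2.2))
E
```

```text
(no output)
```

View pics/s10.png

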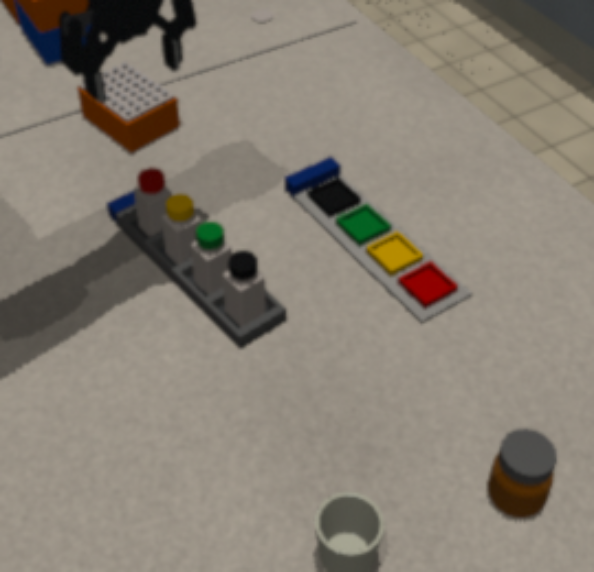

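All four bottles stand upright in the rack: red (151,200) next to the blue end, then yellow, green and black (244,285). The tray is empty and the tip box, jar and cup are where they were.

```bash
python3 -c "
from station import *
print(close_job())"
```

```text
the job is handed in; nothing more can be done
None
```

The job is handed in: all four bottles stand upright and released in the rack in reverse order (red, yellow, green, black from its blue end) after about 34 s, and the tip box, jar and cup were left where they stood.

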